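# Index the drilling fixture four clicks and lock it

## Robot

A 6-joint arm with a two-finger parallel gripper is mounted at the origin on a cart in front of the work surface, level with it; the furniture and walls round the work are solid. World frame = base frame: x ahead of the robot, y to its left, z up, the work surface at z = 0. Lengths are in m, angles in rad, forces in N, time in s.
With the tool pointing down it reaches from about 0.375 to 0.9 m from the base axis. Payload 3.1 kg.
Tool frame: the origin (TCP) lies where the fingers leave the gripper's body, on its centre line; the fingertips stand manip.tip_reach ahead of it and the grasp point (between the pads) lies 54 mm ahead of it (manip.tip_reach is the distance from the TCP to the fingertips, in m); z points along the fingers, y is the direction in which the jaws open and shut (so a half turn about z gives the same grasp; the last joint's range is limited). The gripper opens to 85 mm and grips with 20 to 120 N. Pads are 22 mm wide; open, the fingers measure 114 mm over their backs; the gripper's body (76 mm by 85 mm) begins 54 mm behind the grasp point. The pads swing forward as they close: fully open they stand 13 mm farther back than shut.
Start: joints at [-1.49, 0.527, 1.433, -0, 1.181, -0.178], TCP at [0.16, -0.604, 0.304] pointing down, gripper open.
Joint ranges: [-3.08, 3.08], [-0.75, 2.2], [0.22, 2.44], [-1.43, 4.57], [0, 2.65], [-2.85, 2.85]. Speed limits (rad/s): [2.79, 2.79, 3.14, 3.14, 3.14, 3.14].

## Interface

Orientations are given as a unit quaternion [x, y, z, w].
In Python, from station import manip, cams, order gives the robot as it stands. The module is installed in compiled form; this text tells all that it offers.
- The arm moves only by the tool drive_tool, never from a script. Its arguments are lists of equal length, an entry for each row: "linear": the shift along the tool's x, y, z in mm, a list of three; "rot": the turn, a rotation vector about the tool's x, y, z in degrees, a list of three; "hand": the finger opening in mm, from 0 to 85.4. A call has 1 to 20 rows; each row shifts and turns the pose as measured when the row begins, along the tool's axes as they then stand; what a row does not reach is not made up. A row lasts 1/12 s, in which the tool goes at most 41.7 mm and 7.16 degrees, less where a joint would pass 70% of its speed; a pose out of reach is approached as far as the arm can. A call with a gripper value outside its range is refused whole. The fingers move at their own pace and stop on an object; "force" is the grip in N (left out, the last holds). Time passes only in rows, so rows that do not move let the fingers close. It gives the time, the measured TCP pose, the force and the opening at its end, in the units of the state.
- manip.sense(): the state, without advancing time (a new reading comes with each control period).
- cams.snapshot(name): name is "scene" or "top" or "wrist"; returns the picture (400x640x3 uint8, red, green, blue); there is no depth.
- cams.camera_model(name): a dict with "vfov" (degrees; the focal length in pixels is half the picture's height over the tangent of half this angle, whatever the lens; pixels are square), "cx", "cy" (the principal point, pixels), "rvec" (rotation vector, rad) and "tvec" (3), from world to camera coordinates, as OpenCV has them. Camera axes: x right, y down, z forward; pixel columns grow to the right and rows downward; lengths in m; the calibration is good to about 2 mm. The wrist camera is an equidistant fisheye: a pixel r from the principal point sees the ray r / f radians off the axis. A picture is of the moment at which its call begins: read the wrist's pose just before it. camera_model takes no time and is no camera call; for the wrist camera it gives the pose at the moment of the call.
- order.sign_off(): hands the job in, once; it reports no verdict.
Trained networks look in the newest picture that a camera, given by its name, has taken for a name from the list of things; names that differ only in an ending like _2 or _b are one class to them, and where a whole thing is asked for, a point or a joint stands for the part that bears it (a point fixed in the world has none). Each returns a list of dicts, best first, with "score" (0 to 1); they miss things now and then, are a little off and sometimes report something else, mostly with a low value. They report only what shows in the picture. A call takes as long as a camera call.
- cams.regions_of(label, camera): "pixels" (400x640 bool, what is visible of it) and "rect" ([left, top, right, bottom] in pixels, round what is visible of it).
- cams.spot_point(label, camera): "at" ([column, row] in pixels: a listed point, or the origin of a listed thing).
The state is a dict: "t": time; "q": joint angles; "qd": joint speeds; "tau": joint torques, N m; "tcp_pos": TCP position; "tool_rot": TCP orientation; "force": force on the tool from outside, world axes, zero at the start; "ft_torque": the same for the moment, N m; "finger_gap": opening from 0.0 (shut) to 1.0 (fully open).
Only numpy, scipy, OpenCV 4.12 (cv2) and the standard library are available. Lean on these libraries where they do the work, as an engineer would, in place of code of your own. Each camera call takes 0.05 s, during which the arm holds its last target. There are 200 camera calls.

## Task

The small indexing fixture on the bench holds a brass door rose for drilling. With gentle fingertip pushes, gripping nothing, draw its lock bolt fully back by the black knob, push the spoked turntable counter-clockwise (seen from above) exactly four clicks without running past, so that the next centre mark comes under the drill bush, and then push the lock bolt fully home. Do not touch the clamped rose, and leave the loose things on the bench where they are.

Things in the scene. Friction and masses are not known exactly. Their poses are not given: they have to be found in the camera images.
- indexer: Dark grey cast base of the indexing fixture, bolted to the bench: plate 150 x 150 x 12 mm, with a tongue to y = 142 mm under the lock bolt and a lug to x = 125 mm under the drill post. Origin on the bench surface below the turntable's axis; z up, +x towards the drill post, +y outward along the lock bolt. Bolt guide: y 64 to 94 mm, 35 mm wide, 29 mm high.
- table_axis (a point): Centre of the turntable's top face, 55 mm above the bench. The turntable: steel face of radius 42 mm at heights 46 to 55 mm; below it four radial spokes; lowest a disc of radius 49 mm whose 16 upright index pins reach 28 mm height. Spring roller housing at -67 degrees from the base's +x, 57 to 77 mm from the axis, 28 mm high.
- turntable (a joint): Turntable angle in rad, counter-clockwise from above positive, 0 at the start. 16 click stops a turn: one click 0.3927 rad, four 1.571. About 5 N on a spoke 64 mm from the axis starts it out of a stop; the resistance falls to 1 N half way to the next (11 degrees), then the table snaps on to that stop by itself and stays. The home lock bolt blocks it but for about 4 degrees of play.
- spoke (a point): Point on one of the four spokes, 64 mm from the axis, 40 mm high; it turns with the table. Spokes: steel, 10 mm thick, ending in an 18 mm black ball 84 mm from the axis; at the start at 45, 135, 225, 315 degrees from the base's +x towards +y, this one at 135. A closed fingertip lowered between spokes 60 to 75 mm from the axis, tip 31 to 35 mm above the bench, is free to push one.
- lock_bolt (a joint): Travel of the steel lock bolt in m: 0 fully home (nose between two index pins, table locked), 0.016 fully back, outward along the base's +y. Slides with about 3 N of friction and stays where left. The nose clears the pins from 0.008 on. It goes home only with the table at rest on a stop.
- lock_knob (a point): Middle of the lock bolt's upright black knob, 18 mm in diameter, from 25 to 56 mm high; this point is 44 mm high and 107 mm from the turntable's axis when the bolt is home. Push it outward from its table side to unlock, inward from its outer side to lock. Above 31 mm height there is free room for a finger on both sides.
- drill_bush (a point): Lower end of the steel drill bush, 65 mm high, 24 mm from the turntable's axis along the base's +x. It hangs from an arm 18 mm wide (heights 78 to 93 mm with the bush's head) that runs from the drill post, diameter 18 mm, 92 mm high, 106 mm from the axis.
- rose: Brass door rose clamped on the turntable, a disc of diameter 67 mm, 6 mm thick, with washer, nut and stud (20 mm high in all); origin at the centre of its underside, 55 mm above the bench. One drilled hole, under the bush at the start, and three scribed centre marks, each a quarter turn (four clicks) on. Not to be touched.
- cylinder_2: Loose bystander: brass lock cylinder, 33 x 63 x 17 mm, lying right of the fixture. Origin at the centre of its underside.
- brass_block: Loose bystander: brass padlock body, 24 x 38 x 42 mm, standing right of the fixture. Origin at its underside's centre.
- oiler: Loose bystander: grey conical oil can, 62 mm in diameter, 143 mm high, origin at its underside's centre.
- red_tin_tray: Loose bystander: rusty red tin tray, 60 x 90 x 20 mm.
- small_carton: Loose bystander: small brown carton, 49 x 76 x 43 mm, behind the fixture. Origin at its underside's centre.

How it is judged:
On the way, in this order (a step that is already met when the one before it is completed fails the run):
1. the lock bolt is drawn back while the turntable still rests at its first stop (value of joint lock_bolt above 0.012 m and value of joint turntable below 0.15 rad), for 0.1 s.
2. the turntable rests at the fourth stop, unlocked (value of joint turntable between 1.49 and 1.65 rad and value of joint lock_bolt above 0.008 m), for 0.3 s.
At the end, for the whole second after the job is handed in: The turntable stands four clicks (1.571 rad, within 0.07 rad) counter-clockwise of its start and the lock bolt is home to within 3 mm (value of joint turntable between 1.5 and 1.64 rad and value of joint lock_bolt below 0.003 m); the robot touches nothing.
It fails at once if the turntable is run past the fourth stop (more than half a click) (value of joint turntable above 1.8 rad).
It fails at once if the turntable is turned clockwise from its start by half a click (value of joint turntable below -0.22 rad).
It fails at once if the fixture is gripped or pushed with more than 35 N (a pinch presses from two sides, and both count) (contact force between the fingers and indexer above 35 N).
It fails at once if the clamped rose is touched (contact force between any of the fingers, the arm and rose above 1 N).
It fails at once if a loose thing is moved or lifted by more than 15 mm (distance of any of cylinder_2, brass_block, small_carton, oiler, red_tin_tray from where it was at the start of the episode above 0.015 m).
It also fails if it takes over 67 s, if anything falls off the work surface, if the arm or the gripper's body presses on something with over 40 N, if the wrist force passes 120 N, or if a joint passes its speed limit or range.

## Working session

There is one attempt and no reset: what is moved stays moved. The work goes in short steps, Python scripts to look and compute and a tool call to move; the robot and the scene stay as the last step left them, time stands still between calls to the robot, and variables do not carry over. Pictures are saved under pics/ and viewed, about 8 in all and at most 12, crops included, and the job is handed in when it is done.

Besides the shell and the picture viewer there is one more tool, called after ">>>" as name(argument=value, ...) on one line, values as JSON. drive_tool: Moves the arm, as the interface text tells. Its arguments: {"type":"object","properties":{"linear":{"type":"array","items":{"type":"array","items":{"type":"number"}}},"rot":{"type":"array","items":{"type":"array","items":{"type":"number"}}},"hand":{"type":"array","items":{"type":"number"}},"force":{"type":"number"}},"required":["linear","rot","hand"]}

```bash
mkdir -p pics; cat > h.py <<'E'
import numpy as np, cv2
from station import manip, cams, order
def model(n):
    m=cams.camera_model(n); R=cv2.Rodrigues(np.array(m['rvec'],float))[0]; t=np.array(m['tvec'],float).ravel()
    f=200/np.tan(np.radians(m['vfov'])/2); return m,R,t,f
def ray(n,px):
    m,R,t,f=model(n); d=np.array([px[0]-m['cx'],px[1]-m['cy']])/f
    if n=='wrist':
        r=np.linalg.norm(d)+1e-12; v=np.r_[d/r*np.sin(r),np.cos(r)]
    else: v=np.r_[d,1]
    return -R.T@t, R.T@(v/np.linalg.norm(v))
def onz(n,px,z):
    c,d=ray(n,px); return c+d*(z-c[2])/d[2]
def tri(obs):
    A=np.zeros((3,3));b=np.zeros(3)
    for n,p in obs:
        c,d=ray(n,p); P=np.eye(3)-np.outer(d,d); A+=P;b+=P@c
    return np.linalg.solve(A,b)
def proj(n,X):
    m,R,t,f=model(n); c=R@np.asarray(X)+t
    if n=='wrist':
        r=np.hypot(c[0],c[1]); th=np.arctan2(r,c[2]); return np.array([m['cx'],m['cy']])+f*th*c[:2]/(r+1e-12)
    return np.array([m['cx'],m['cy']])+f*c[:2]/c[2]
def save(n,name):
    im=cams.snapshot(n); cv2.imwrite('pics/'+name,im[:,:,::-1]); return im
E
python3 - <<'E'
from h import *
np.set_printoptions(precision=4,suppress=True)
print(manip.tip_reach,manip.sense())
H={'table_axis':.055,'spoke':.04,'lock_knob':.044,'drill_bush':.065,'rose':.055,'indexer':0,'oiler':0,'small_carton':0,'brass_block':0,'cylinder_2':0,'red_tin_tray':0}
ob={}
for n in('scene','top'):
    save(n,n+'0.png'); print(n,'cam at',ray(n,(320,200)))
    for l,z in H.items():
        for s in cams.spot_point(l,n)[:2]:
            print(n,l,round(s['score'],2),s['at'],onz(n,s['at'],z)); ob.setdefault(l,{}).setdefault(n,s['at'])
for l,o in ob.items():
    if len(o)==2: print('tri',l,tri(list(o.items())))
a=cv2.imread('pics/scene0.png');b=cv2.imread('pics/top0.png')
cv2.imwrite('pics/both.png',cv2.resize(np.vstack([a,b]),(480,600)))
E
```

```text
0.0726 {'t': 0.0, 'q': array([-1.4905,  0.5285,  1.4339, -0.    ,  1.1814, -0.1785]), 'qd': array([ 0.0017,  0.0005,  0.0012,  0.0007, -0.0002,  0.0003]), 'tau': array([  0.0007, -44.2349, -17.8025,  -0.0002,   0.0085,  -0.    ]), 'tcp_pos': array([ 0.1599, -0.6036,  0.3029]), 'tool_rot': array([ 0.9916,  0.129 ,  0.    , -0.0011]), 'force': array([ 0.2934, -0.3019, -0.4867]), 'ft_torque': array([ 0.0179, -0.0207, -0.025 ]), 'finger_gap': 0.9975235891578346}
scene cam at (array([-0.1999,  0.8478,  0.5911]), array([ 0.6162, -0.6506, -0.4439]))
scene table_axis 0.57 [296.5, 224.0] [0.4981 0.1851 0.055 ]
scene spoke 0.61 [289.4, 246.0] [0.4597 0.2426 0.04  ]
scene lock_knob 0.77 [255.5, 244.5] [0.5093 0.2931 0.044 ]
scene drill_bush 0.94 [289.8, 215.2] [0.5248 0.1801 0.065 ]
scene indexer 0.77 [296.2, 247.0] [0.4938 0.1908 0.    ]
scene oiler 0.72 [314.6, 220.5] [0.551  0.0732 0.    ]
scene oiler 0.6 [202.6, 241.8] [0.6602 0.3262 0.    ]
scene small_carton 0.68 [238.6, 221.7] [0.678  0.2097 0.    ]
scene brass_block 0.51 [346.9, 228.8] [0.4676 0.0478 0.    ]
scene brass_block 0.49 [291.
[... 662 characters left out ...]
059 0.1879 0.    ]
top oiler 0.48 [213.3, 154.7] [ 0.6653  0.319  -0.    ]
top small_carton 0.93 [261.7, 143.7] [0.6885 0.2103 0.    ]
top brass_block 0.77 [332.1, 239.1] [0.4731 0.056  0.    ]
top cylinder_2 0.67 [326.2, 206.1] [0.5462 0.0678 0.    ]
top red_tin_tray 0.73 [429.5, 231.9] [ 0.4859 -0.1588  0.    ]
tri table_axis [0.5035 0.181  0.0514]
tri spoke [0.4612 0.2386 0.0374]
tri lock_knob [ 0.5338  0.2191 -0.0014]
tri drill_bush [0.5233 0.1805 0.0656]
tri indexer [ 0.5035  0.1863 -0.0058]
tri oiler [0.5528 0.224  0.1   ]
tri small_carton [ 0.6865  0.208  -0.0031]
tri brass_block [0.4695 0.0529 0.0014]
tri cylinder_2 [ 0.5473  0.0689 -0.    ]
tri red_tin_tray [ 0.4877 -0.1587 -0.0064]
```

View pics/top0.png

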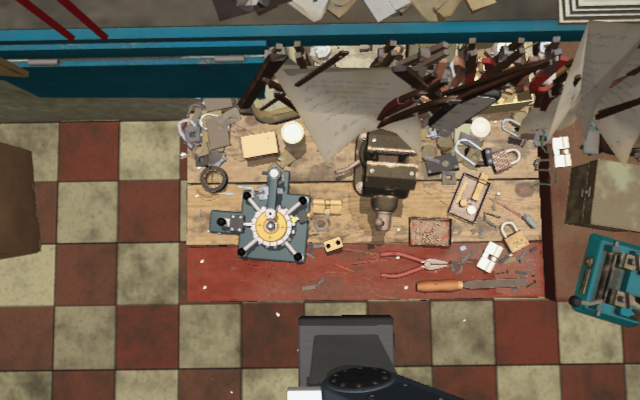

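View pics/scene0.png

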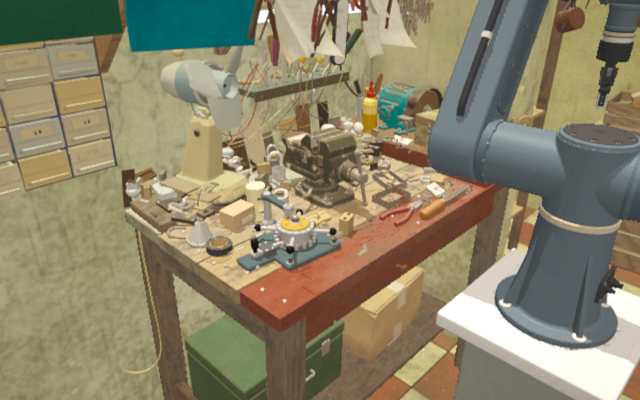

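The top view shows the fixture at about (272,225): the bolt points left (world +y) to the knob at (219,222), and the post at (274,173) is along world +x. The vise is at (385,165). The scene view agrees. I'll check the transit obstacles and the fixture yaw before moving.

```bash
python3 - <<'E'
from h import *
np.set_printoptions(precision=4,suppress=True)
print('teal',tri([('scene',(405,105)),('top',(605,275))]))
print('vise top',tri([('scene',(320,150)),('top',(390,150))]))
print('post',onz('top',(274,173),.092)); print('oiler(top white)',onz('top',(291,132),.1))
for n,p in (('top',(219.4,221.2)),('scene',(255.5,244.5))): print('knob',onz(n,p,.044)-[.5035,.1805,0])
print('knob tri',tri([('top',(219.4,221.2)),('scene',(255.5,244.5))]))
E
```

```text
teal [ 0.4746 -0.2953  0.2704]
vise top [ 0.6499 -0.0541  0.1247]
post [0.6092 0.1726 0.092 ]
oiler(top white) [0.6907 0.1368 0.1   ]
knob [0.0114 0.1139 0.044 ]
knob [0.0058 0.1126 0.044 ]
knob tri [0.5133 0.293  0.0426]
```

>>> drive_tool(linear=[[18,-21,-20],[18,-21,-20],[18,-21,-20],[18,-21,-20],[18,-21,-20],[29,-19,0],[29,-19,0],[29,-19,0],[29,-19,0],[29,-19,0],[29,-19,0],[29,-19,0],[29,-19,0],[29,-19,0],[29,-19,0]], rot=[[0,0,0],[0,0,0],[0,0,0],[0,0,0],[0,0,0],[0,0,0],[0,0,0],[0,0,0],[0,0,0],[0,0,0],[0,0,0],[0,0,0],[0,0,0],[0,0,0],[0,0,0]], hand=[0,0,0,0,0,0,0,0,0,0,0,0,0,0,0])

```text
t: 2.45
tcp_pos: [0.4604, -0.2127, 0.4093]
tool_rot: [0.993, 0.122, 0.002, 0.005]
force: [1.1, -0.1, 0.7]
finger_gap: -0.002
```

>>> drive_tool(linear=[[8,-29,0],[8,-29,0],[8,-29,0],[8,-29,0],[8,-29,0],[8,-29,0],[8,-29,0],[8,-29,0],[8,-29,0],[8,-29,0],[8,-29,0],[8,-29,0],[8,-29,0],[0,0,8],[0,0,8],[0,0,8],[0,0,8],[0,0,8],[0,0,8],[0,0,8]], rot=[[0,0,0],[0,0,0],[0,0,0],[0,0,0],[0,0,0],[0,0,0],[0,0,0],[0,0,0],[0,0,0],[0,0,0],[0,0,0],[0,0,0],[0,0,0],[0,0,-7],[0,0,-7],[0,0,-7],[0,0,-7],[0,0,-7],[0,0,-7],[0,0,-7]], hand=[0,0,0,0,0,0,0,0,0,0,0,0,0,0,0,0,0,0,0,0])

```text
t: 4.12
tcp_pos: [0.4731, 0.206, 0.3521]
tool_rot: [0.846, 0.533, 0.008, 0.009]
force: [-0.3, 0.4, -0.6]
finger_gap: -0.002
```

```bash
python3 - <<'E'
from h import *
np.set_printoptions(precision=4,suppress=True)
s=manip.sense(); print(s['q'],s['tcp_pos'],s['tool_rot'],s['force'])
save('wrist','w0.png'); print(ray('wrist',(320,200)))
for l,z in {'table_axis':.055,'spoke':.04,'lock_knob':.044,'drill_bush':.065,'indexer':0}.items():
    for o in cams.spot_point(l,'wrist')[:2]: print(l,round(o['score'],2),o['at'],onz('wrist',o['at'],z))
E
```

```text
[ 0.1987  0.3158  1.6529 -0.012   1.1508  0.6502] [0.4731 0.206  0.3521] [0.8461 0.5329 0.0084 0.009 ] [-0.3212  0.3912 -0.5642]
(array([0.5023, 0.2747, 0.4202]), array([-0.1037, -0.2868, -0.9524]))
table_axis 0.9 [343.6, 174.2] [0.5023 0.1815 0.055 ]
spoke 0.64 [293.0, 146.7] [0.4617 0.2374 0.04  ]
lock_knob 0.57 [311.0, 91.4] [0.5127 0.2888 0.044 ]
lock_knob 0.3 [405.3, 25.6] [0.6569 0.3173 0.044 ]
drill_bush 0.62 [362.2, 168.8] [0.5272 0.1801 0.065 ]
indexer 0.75 [336.5, 162.8] [0.5026 0.1867 0.    ]
indexer 0.39 [394.8, 222.2] [0.5441 0.0659 0.    ]
```

View pics/w0.png

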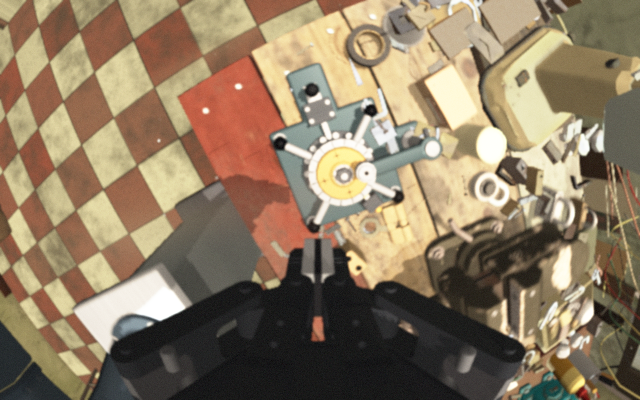

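The wrist view shows the turntable centre at (343,174), the knob at (311,91) and the post at (432,148). The closed gripper's linkage elbows are wide, at (120,345) and (515,345), so I need to know where they sit relative to the post arm and the knob.

```bash
python3 - <<'E'
from h import *
from scipy.spatial.transform import Rotation as Ro
np.set_printoptions(precision=4,suppress=True)
s=manip.sense(); T=Ro.from_quat(s['tool_rot']); p=s['tcp_pos']
for px in ((120,345),(515,345),(240,290),(395,290),(300,250),(333,250),(320,240)):
    c,d=ray('wrist',px); c=T.inv().apply(c-p); d=T.inv().apply(d)
    print(px,c+d*(0.012-c[0])/d[0])
pts=[onz('wrist',q,z) for q,z in (((281,143),.04),((370,111),.04),((398,196),.04),((314,226),.04),((432,148),.092),((312,90),.056))]
A=np.array([.503,.181,0])
for q in pts: v=q-A; print(q,np.hypot(*v[:2]),np.degrees(np.arctan2(v[1],v[0])))
E
```

```text
(120, 345) [ 0.012  -0.0596 -0.0141]
(515, 345) [ 0.012   0.0578 -0.0142]
(240, 290) [ 0.012  -0.0288  0.0215]
(395, 290) [0.012  0.027  0.0215]
(300, 250) [ 0.012  -0.0087  0.0544]
(333, 250) [0.012  0.0061 0.0544]
(320, 240) [0.012  0.0003 0.065 ]
[0.4518 0.2484 0.04  ] 0.08468475377626818 127.22918679713831
[0.5686 0.2361 0.04  ] 0.08572688109568556 40.03553237434096
[0.558  0.1186 0.04  ] 0.08322960991622516 -48.59336710719001
[0.4396 0.131  0.04  ] 0.08080153374959925 -141.73871862081427
[0.6093 0.1742 0.092 ] 0.10651377447947513 -3.679916496675525
[0.5148 0.2895 0.056 ] 0.10911717638534407 83.81560707588623
```

```bash
cat >> h.py <<'E'
from scipy.spatial.transform import Rotation as Ro
A=np.array([.5035,.182]); PSI=np.radians(-5.5)
def base(r,deg):
    a=np.radians(deg)+PSI; return A+r*np.array([np.cos(a),np.sin(a)])/1000
def where():
    s=manip.sense(); T=Ro.from_quat(s['tool_rot']); tip=s['tcp_pos']+T.apply([0,0,manip.tip_reach])
    v=tip[:2]-A; x=T.apply([1,0,0])
    print('t',round(s['t'],2),'tip z mm',round(tip[2]*1000,1),'r',round(np.hypot(*v)*1000,1),'base ang',round(np.degrees(np.arctan2(v[1],v[0])-PSI),1),'yaw_base',round(np.degrees(np.arctan2(x[1],x[0])-PSI),1),'F',s['force'].round(1))
def go(xy,z,yaw_base):
    "tool-frame shift (mm) of the TCP and rotvec (deg) to put the tip at xy,z(mm) pointing straight down, tool x at yaw_base"
    s=manip.sense(); T=Ro.from_quat(s['tool_rot']); y=np.radians(yaw_base)+PSI
    G=Ro.from_matrix(np.array([[np.cos(y),np.sin(y),0],[np.sin(y),-np.cos(y),0],[0,0,-1]]).T)
    tgt=np.r_[xy,z/1000+manip.tip_reach]
    print('shift now-axes',(1000*T.inv().apply(tgt-s['tcp_pos'])).round(1),'target-axes',(1000*G.inv().apply(tgt-s['tcp_pos'])).round(1),'rot',np.degrees((T.inv()*G).as_rotvec()).round(2))
E
python3 -c "
from h import *
where(); go(base(82,90),110,90)"
```

```text
t 4.42 tip z mm 280.4 r 36.7 base ang 145.8 yaw_base 69.4 F [ 0.9  0.3 -0. ]
shift now-axes [ 67.6   4.4 170.9] target-axes [ 61.1  32.2 170.4] rot [  1.47  -0.04 -20.59]
```

>>> drive_tool(linear=[[0,0,0],[0,0,0],[0,0,0],[10,5,28],[10,5,28],[10,5,28],[10,5,28],[10,5,28],[10,5,28],[0,0,0]], rot=[[0.5,0,-6.9],[0.5,0,-6.9],[0.5,0,-6.9],[0,0,0],[0,0,0],[0,0,0],[0,0,0],[0,0,0],[0,0,0],[0,0,0]], hand=[0,0,0,0,0,0,0,0,0,0])

```text
t: 5.25
tcp_pos: [0.5198, 0.2668, 0.1903]
tool_rot: [0.74, 0.673, 0.012, 0.006]
force: [-0.1, -0.4, -1.2]
finger_gap: 0.001
```

```bash
python3 - <<'E'
from h import *
np.set_printoptions(precision=4,suppress=True)
where(); go(base(82,90),37,90)
im=save('wrist','w1.png')
for l,z in {'table_axis':.055,'spoke':.04,'lock_knob':.044}.items():
    for o in cams.spot_point(l,'wrist')[:2]: print(l,round(o['score'],2),o['at'],onz('wrist',o['at'],z))
E
```

```text
t 5.25 tip z mm 117.8 r 87.2 base ang 83.5 yaw_base 90.1 F [-0.1 -0.4 -1.2]
shift now-axes [ -4.7 -10.1  80.5] target-axes [-4.  -8.1 80.7] rot [ 1.45 -0.53  0.07]
table_axis 0.86 [305.0, 310.7] [0.5055 0.1803 0.055 ]
lock_knob 0.76 [301.5, 181.7] [0.5158 0.2872 0.044 ]
```

View pics/w1.png

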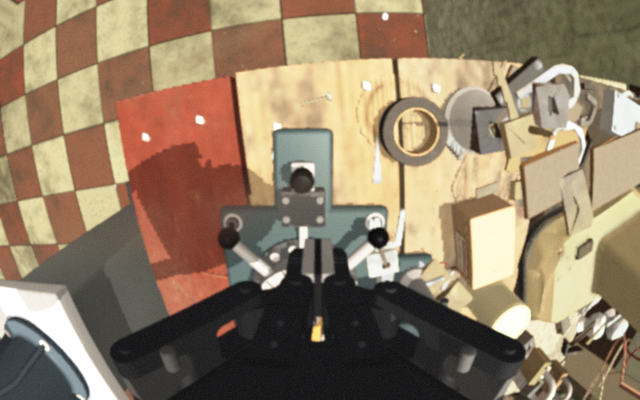

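The knob is at (301,181), dead ahead of the fingertip, which is at (318,245). The bolt guide block lies between them. Next I lower the finger on the knob's table side.

>>> drive_tool(linear=[[-2,-5,8],[-2,-5,14],[0,0,14],[0,0,14],[0,0,12],[0,0,10],[0,0,5],[0,0,0]], rot=[[1.4,-0.5,0],[0,0,0],[0,0,0],[0,0,0],[0,0,0],[0,0,0],[0,0,0],[0,0,0]], hand=[0,0,0,0,0,0,0,0])

```text
t: 6.12
tcp_pos: [0.5158, 0.262, 0.1283]
tool_rot: [0.741, 0.671, 0.012, 0.006]
force: [-0.5, 0.9, 0.5]
finger_gap: -0.002
```

```bash
python3 -c "
from h import *
where(); go(base(82,90),37,90)"
```

```text
t 6.12 tip z mm 55.7 r 81.8 base ang 85.5 yaw_base 89.8 F [-0.5  0.9  0.5]
shift now-axes [ 1.  -5.1 18.6] target-axes [ 1.1 -4.6 18.7] rot [ 1.44 -0.53 -0.19]
```

>>> drive_tool(linear=[[0,-3,8],[0,-3,8],[0,0,5],[0,0,0]], rot=[[3,-1,0],[3,-1,0],[0,0,0],[0,0,0]], hand=[0,0,0,0])

```text
t: 6.45
tcp_pos: [0.5102, 0.2627, 0.1085]
tool_rot: [0.741, 0.67, -0.036, -0.021]
force: [0.2, -1.0, -0.2]
finger_gap: -0.0
```

```bash
python3 -c "
from h import *
where(); go(base(104,90),37,90)"
```

```text
t 6.45 tip z mm 36.1 r 79.4 base ang 94.9 yaw_base 89.9 F [ 0.2 -1.  -0.2]
shift now-axes [23.   0.8 -1.8] target-axes [23.1  1.  -1.1] rot [-4.57  1.45 -0.2 ]
```

>>> drive_tool(linear=[[0,0,-1],[0,0,0],[5,0,0],[5,0,0],[5,0,0]], rot=[[-4.5,1.4,0],[0,0,0],[0,0,0],[0,0,0],[0,0,0]], hand=[0,0,0,0,0])

```text
t: 6.87
tcp_pos: [0.5124, 0.277, 0.1108]
tool_rot: [0.742, 0.671, -0.0, 0.001]
force: [0.9, -2.7, -2.5]
finger_gap: -0.004
```

```bash
python3 -c "
from h import *
where(); go(base(103,90),37,90)"
```

```text
t 6.87 tip z mm 38.2 r 95.3 base ang 90.1 yaw_base 89.8 F [ 0.9 -2.7 -2.5]
shift now-axes [7.5 0.3 1.2] target-axes [7.5 0.3 1.2] rot [ 0.1   0.11 -0.23]
```

>>> drive_tool(linear=[[4,0,0],[4,0,0],[3,0,0]], rot=[[0,0,0],[0,0,0],[0,0,0]], hand=[0,0,0])

```text
t: 7.12
tcp_pos: [0.5135, 0.2872, 0.1106]
tool_rot: [0.74, 0.672, -0.004, 0.003]
force: [1.3, -18.0, 3.0]
finger_gap: -0.002
```

```bash
python3 -c "
from h import *
where(); 
o=cams.snapshot('wrist')
for o in cams.spot_point('lock_knob','wrist')[:2]: 
  X=onz('wrist',o['at'],.044); print(o['score'],X, (X[:2]-A)@(base(1000,90)-A))"
```

```text
t 7.12 tip z mm 38.0 r 105.0 base ang 90.1 yaw_base 90.0 F [  1.3 -18.    3. ]
0.85 [0.51442015 0.30617312 0.044     ] 0.1246480987930073
```

>>> drive_tool(linear=[[-6,0,0],[-6,0,0],[-6,0,-8],[0,0,-15],[0,0,-15],[0,0,-15],[0,0,0],[0,0,0],[0,0,0],[0,0,0],[0,0,0],[0,0,0],[0,0,0],[0,0,0],[0,0,0],[0,0,0],[0,0,0]], rot=[[0,0,0],[0,0,0],[0,0,0],[0,0,0],[0,0,0],[0,0,0],[0,0,7],[0,0,7],[0,0,7],[0,0,7],[0,0,7],[0,0,7],[0,0,7],[0,0,7],[0,0,7],[0,0,7],[0,0,0]], hand=[0,0,0,0,0,0,0,0,0,0,0,0,0,0,0,0,0])

```text
t: 8.63
tcp_pos: [0.5168, 0.2724, 0.1788]
tool_rot: [0.994, 0.108, 0.009, -0.004]
force: [-0.2, -0.2, -0.1]
finger_gap: -0.001
```

```bash
python3 - <<'E'
from h import *
np.set_printoptions(precision=4,suppress=True)
where(); go(base(64,110),75,20)
save('wrist','w2.png'); save('top','t2.png')
for n in ('wrist','top'):
  for l,z in {'table_axis':.055,'spoke':.04,'lock_knob':.044}.items():
    for o in cams.spot_point(l,n)[:2]:
      v=onz(n,o['at'],z)[:2]-A; print(n,l,round(o['score'],2),o['at'],'r',np.hypot(*v),'deg',np.degrees(np.arctan2(v[1],v[0])-PSI))
E
```

```text
t 8.63 tip z mm 106.3 r 92.3 base ang 86.4 yaw_base 17.9 F [-0.2 -0.2 -0.1]
shift now-axes [-35.4  21.7  30.4] target-axes [-35.6  20.2  31.2] rot [-0.32 -1.13 -2.09]
wrist table_axis 0.18 [451.5, 241.7] r 0.019665884999160405 deg -18.97858625969288
wrist spoke 0.76 [353.7, 286.4] r 0.0645595623870818 deg 134.69343924408207
wrist lock_knob 0.87 [269.9, 208.2] r 0.125936885166054 deg 90.60002402507719
wrist lock_knob 0.66 [431.4, 262.5] r 0.0075587190835176175 deg -140.66246052835245
top table_axis 0.62 [272.5, 225.2] r 0.001705183455459636 deg -43.4161624027277
top spoke 0.55 [250.8, 245.3] r 0.061759863637639134 deg 136.3426203778384
```

View pics/w2.png

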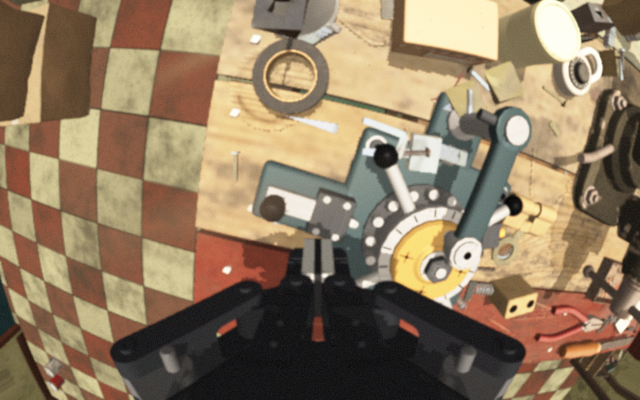

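The bolt is drawn back: the knob at (270,208) is 126 mm from the axis, against about 107 before. The 135° spoke is still in place. The finger next goes behind that spoke.

>>> drive_tool(linear=[[-13,7,0],[-13,7,0],[-11,7,8],[0,0,12],[0,0,12],[0,0,8],[0,0,0]], rot=[[0,-1,0],[0,0,-3],[0,0,0],[0,0,0],[0,0,0],[0,0,0],[0,0,0]], hand=[0,0,0,0,0,0,0])

```text
t: 9.62
tcp_pos: [0.4855, 0.2428, 0.137]
tool_rot: [0.99, 0.14, 0.002, -0.003]
force: [-0.2, -0.1, -0.3]
finger_gap: 0.003
```

```bash
python3 -c "
from h import *
where(); go(base(64,110),33.5,20)"
```

```text
t 9.62 tip z mm 64.4 r 63.8 base ang 111.8 yaw_base 21.5 F [-0.2 -0.1 -0.3]
shift now-axes [ 2.1 -0.4 30.9] target-axes [ 2.2 -0.6 30.9] rot [-0.32 -0.22  1.54]
```

>>> drive_tool(linear=[[1,0,8],[1,0,8],[0,0,8],[0,0,5],[0,0,0]], rot=[[0,0,0],[0,0,0],[0,0,0],[0,0,0],[0,0,0]], hand=[0,0,0,0,0])

```text
t: 10.03
tcp_pos: [0.4891, 0.2443, 0.1057]
tool_rot: [0.99, 0.14, 0.003, -0.003]
force: [0.9, 0.3, -0.7]
finger_gap: -0.001
```

```bash
python3 -c "
from h import *
where(); go(base(64,110),33.5,20)"
```

```text
t 10.03 tip z mm 33.1 r 64.4 base ang 108.1 yaw_base 21.6 F [ 0.9  0.3 -0.7]
shift now-axes [-1.6 -0.1 -0.4] target-axes [-1.6 -0.1 -0.4] rot [-0.32 -0.36  1.61]
```

>>> drive_tool(linear=[[-3.4,0.1,0],[-3.4,0.1,0],[-3.4,0.1,0],[-3.4,0.1,0],[-3.4,0.1,0],[-3.4,0.1,0],[-3.4,0.1,0],[-3.4,0.1,0]], rot=[[0,0,-2],[0,0,-2],[0,0,-3],[0,0,-3],[0,0,-3],[0,0,-3],[0,0,-3],[0,0,-3]], hand=[0,0,0,0,0,0,0,0])

```text
t: 10.7
tcp_pos: [0.4747, 0.2384, 0.106]
tool_rot: [0.943, 0.332, 0.018, -0.005]
force: [1.6, 7.0, -2.4]
finger_gap: -0.002
```

```bash
cat >> h.py <<'E'
def table():
    save('top','tt.png'); cams.snapshot('wrist')
    for n in('top','wrist'):
      for l,z in {'spoke':.04,'lock_knob':.044}.items():
        for o in cams.spot_point(l,n)[:2]:
          v=onz(n,o['at'],z)[:2]-A; print(n,l,round(o['score'],2),np.round(o['at']),'r',round(1000*np.hypot(*v)),'deg',round(np.degrees(np.arctan2(v[1],v[0])-PSI),1))
E
python3 -c "
from h import *
where(); table()"
```

```text
t 10.7 tip z mm 33.4 r 63.7 base ang 120.1 yaw_base 44.3 F [ 1.6  7.  -2.4]
top spoke 0.97 [249. 248.] r 68 deg 137.8
top lock_knob 0.48 [213. 218.] r 128 deg 87.7
wrist lock_knob 0.96 [255. 115.] r 124 deg 90.5
```

>>> drive_tool(linear=[[-4.9,-1.2,0],[-4.9,-1.2,0],[-4.9,-1,0],[-4.9,-0.7,0]], rot=[[0,0,0],[0,0,0],[0,0,0],[0,0,0]], hand=[0,0,0,0])

```text
t: 11.33
tcp_pos: [0.4722, 0.2368, 0.1071]
tool_rot: [0.944, 0.329, 0.04, -0.005]
force: [4.4, 7.3, -4.9]
finger_gap: 0.002
```

```bash
python3 -c "
from h import *
where(); table()"
```

```text
t 11.33 tip z mm 34.8 r 63.0 base ang 120.0 yaw_base 44.0 F [ 4.4  7.3 -4.9]
top spoke 0.74 [251. 245.] r 60 deg 135.6
top lock_knob 0.64 [211. 219.] r 132 deg 88.7
top lock_knob 0.18 [326. 205.] r 121 deg -64.1
wrist lock_knob 0.9 [254. 113.] r 125 deg 90.8
```

```bash
python3 -c "
from h import *
im=cams.snapshot('wrist'); t=cams.snapshot('top')
a=cv2.resize(im[100:400,160:560],(800,600))
b=cv2.resize(t[160:280,200:340],(350,300),interpolation=cv2.INTER_CUBIC)
a[:300,:350]=b
cv2.imwrite('pics/c3.png',a[:,:,::-1])"
```

```text
(no output)
```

View pics/c3.png

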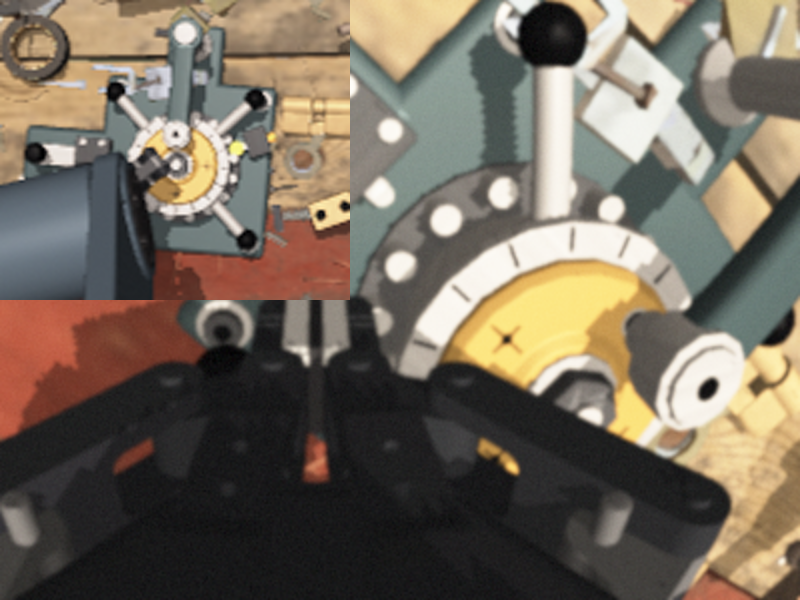

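The finger sits directly behind the 135° spoke. Its ball is at about (220,360) in the crop. The table hasn't left its stop yet and the hand is yielding by tilting, so I'll push with larger steps and correct the tilt.

```bash
python3 -c "
from h import *
where(); go(base(64,126),33.5,38)"
```

```text
t 11.73 tip z mm 34.7 r 62.9 base ang 120.6 yaw_base 44.0 F [ 4.4  5.9 -4.3]
shift now-axes [-0.2 -1.   1. ] target-axes [-0.2 -1.   1. ] rot [ 0.7  -4.44  5.96]
```

>>> drive_tool(linear=[[-2,0,0.5],[-4,-1,0.3],[-5,-1,0]], rot=[[0.7,-4.5,2],[0,-2,2],[0,-2,2]], hand=[0,0,0])

```text
t: 11.98
tcp_pos: [0.4691, 0.2341, 0.1078]
tool_rot: [0.96, 0.277, -0.026, 0.013]
force: [0.3, 1.3, -0.6]
finger_gap: 0.002
```

```bash
python3 -c "
from h import *
where(); go(base(64,126),33.5,38)"
```

```text
t 11.98 tip z mm 35.4 r 61.9 base ang 132.7 yaw_base 37.7 F [ 0.3  1.3 -0.6]
shift now-axes [ 3.3 -1.5  1.5] target-axes [ 3.2 -1.5  1.7] rot [ 0.61  3.23 -0.33]
```

>>> drive_tool(linear=[[2,-2,1],[0,0,0]], rot=[[0.6,3.2,-2],[0,0,0]], hand=[0,0])

```text
t: 12.15
tcp_pos: [0.4716, 0.2379, 0.1071]
tool_rot: [0.956, 0.294, 0.002, -0.0]
force: [-1.2, 0.6, 0.4]
finger_gap: -0.003
```

```bash
python3 -c "
from h import *
where(); go(base(64,140),33.5,50);table()"
```

```text
t 12.15 tip z mm 34.5 r 64.4 base ang 125.0 yaw_base 39.7 F [-1.2  0.6  0.4]
shift now-axes [-16.5   1.2   0.9] target-axes [-16.4  -1.7   1. ] rot [  0.04  -0.19 -10.28]
top spoke 0.67 [253. 255.] r 74 deg 151.0
wrist spoke 0.87 [325. 312.] r 67 deg 154.8
wrist lock_knob 0.95 [244. 107.] r 125 deg 90.1
```

>>> drive_tool(linear=[[-4,0.2,0.2],[-4,0.2,0.2],[-4,0.2,0.2],[-4,0.2,0],[-4,0,0],[-5,0,0],[-5,0,0]], rot=[[0,0,-3],[0,0,-3],[0,0,-3],[0,0,-2],[0,-2,0],[0,-3,0],[0,-3,0]], hand=[0,0,0,0,0,0,0])

```text
t: 13.03
tcp_pos: [0.4552, 0.2187, 0.1077]
tool_rot: [0.921, 0.385, -0.057, 0.028]
force: [0.0, 0.9, 0.3]
finger_gap: 0.001
```

```bash
python3 -c "
from h import *
where(); go(base(64,150),33.5,60)"
```

```text
t 13.03 tip z mm 35.7 r 62.0 base ang 156.9 yaw_base 50.9 F [0.  0.9 0.3]
shift now-axes [-2.1 -3.   1.8] target-axes [-1.8 -3.3  1.6] rot [-0.12  7.34 -9.08]
```

>>> drive_tool(linear=[[0,-2,1],[-2,-1,1],[0,0,0]], rot=[[0,7,-1],[0,0,-7],[0,0,-6]], hand=[0,0,0])

```text
t: 13.28
tcp_pos: [0.4531, 0.2203, 0.1056]
tool_rot: [0.866, 0.5, 0.0, 0.004]
force: [0.9, 0.5, -0.0]
finger_gap: -0.002
```

```bash
python3 -c "
from h import *
where(); go(base(64,163),33.5,73);table()"
```

```text
t 13.28 tip z mm 33.0 r 62.7 base ang 148.5 yaw_base 65.5 F [ 0.9  0.5 -0. ]
shift now-axes [-16.3  -0.6  -0.4] target-axes [-16.1  -2.8  -0.5] rot [ 0.39  0.25 -7.54]
top spoke 0.55 [269. 256.] r 63 deg 178.5
top lock_knob 0.58 [214. 220.] r 125 deg 88.6
wrist spoke 0.7 [325. 312.] r 64 deg 178.1
wrist lock_knob 0.75 [347.  33.] r 125 deg 89.0
```

>>> drive_tool(linear=[[-4,-0.3,0],[-4,-0.3,0],[-4,-0.3,0],[-4,0,0],[-4,0,0],[-5,0,0],[-5,0,0]], rot=[[0,0,-2.5],[0,0,-2.5],[0,0,-2],[0,0,-2],[0,-2,0],[0,-3,0],[0,-3,0]], hand=[0,0,0,0,0,0,0])

```text
t: 14.17
tcp_pos: [0.4447, 0.1951, 0.1067]
tool_rot: [0.826, 0.559, -0.053, 0.046]
force: [-1.0, -0.0, 0.4]
finger_gap: -0.001
```

```bash
python3 -c "
from h import *
where(); go(base(64,172),33.5,82)"
```

```text
t 14.17 tip z mm 34.9 r 61.6 base ang 182.4 yaw_base 73.6 F [-1.  -0.   0.4]
shift now-axes [ 0.5 -3.9  0.5] target-axes [ 1.  -3.8  0.6] rot [ 0.33  8.06 -8.34]
```

Third click is likely done. I'll straighten the tool, check the table, then do the last click carefully.

>>> drive_tool(linear=[[2,-2,1],[1,-2,0],[0,0,0]], rot=[[0,7,-1],[0,1,-7],[0,0,-6]], hand=[0,0,0])

```text
t: 14.42
tcp_pos: [0.4437, 0.2006, 0.1052]
tool_rot: [0.752, 0.659, 0.005, 0.007]
force: [-0.2, 0.2, -0.6]
finger_gap: 0.003
```

```bash
python3 -c "
from h import *
where(); go(base(64,186),33.5,95);table()"
```

```text
t 14.42 tip z mm 32.7 r 61.4 base ang 168.2 yaw_base 88.0 F [-0.2  0.2 -0.6]
shift now-axes [-19.6  -1.7  -0.8] target-axes [-19.2  -4.   -0.9] rot [ 0.95  0.2  -7.  ]
top spoke 0.68 [281. 257.] r 68 deg -159.5
top lock_knob 0.72 [210. 218.] r 134 deg 87.3
wrist spoke 0.6 [318. 318.] r 66 deg -159.2
wrist lock_knob 0.64 [445.  26.] r 124 deg 90.0
```

>>> drive_tool(linear=[[-4,-0.6,0],[-4,-0.6,0],[-4,-0.4,0],[-4,0,0],[-4,0,0],[-5,0,0],[-5,0,0]], rot=[[0,0,-2.5],[0,0,-2.5],[0,0,-2],[0,0,-2],[0,-2,0],[0,-3,0],[0,-3,0]], hand=[0,0,0,0,0,0,0])

```text
t: 15.3
tcp_pos: [0.444, 0.172, 0.106]
tool_rot: [0.701, 0.709, -0.043, 0.06]
force: [-0.3, -0.2, -0.6]
finger_gap: -0.002
```

```bash
python3 -c "
from h import *
where(); go(base(64,190),33.5,98)"
```

```text
t 15.3 tip z mm 34.2 r 61.2 base ang -154.9 yaw_base 96.1 F [-0.3 -0.2 -0.6]
shift now-axes [ 4.9 -4.2 -0.9] target-axes [ 5.1 -4.1 -0.1] rot [ 1.21  8.41 -1.83]
```

>>> drive_tool(linear=[[3,-3,0],[3,-3,0],[0,-3,-10],[0,0,-15],[0,0,-15],[0,0,-15],[0,0,-10],[0,0,0]], rot=[[1.2,8,0],[0,0,0],[0,0,0],[0,0,0],[0,0,0],[0,0,0],[0,0,0],[0,0,0]], hand=[0,0,0,0,0,0,0,0])

```text
t: 15.97
tcp_pos: [0.4324, 0.1818, 0.1744]
tool_rot: [0.706, 0.707, -0.023, 0.027]
force: [1.0, -0.3, -0.0]
finger_gap: -0.0
```

```bash
python3 -c "
from h import *
where(); go(base(148,90),110,90);table()
im=cams.snapshot('wrist');cv2.imwrite('pics/w4.png',im[:,:,::-1])"
```

```text
t 15.97 tip z mm 102.0 r 70.9 base ang -170.1 yaw_base 95.6 F [ 1.  -0.3 -0. ]
shift now-axes [146.5  85.6 -18.2] target-axes [155.1  70.7  -8.2] rot [0.55 4.06 5.59]
top spoke 0.78 [293. 250.] r 66 deg -134.0
top spoke 0.42 [428. 234.] r 330 deg -88.2
top lock_knob 0.69 [214. 220.] r 125 deg 88.9
wrist spoke 0.91 [341. 247.] r 66 deg -141.4
wrist spoke 0.32 [422. 209.] r 6 deg -62.7
```

View pics/w4.png

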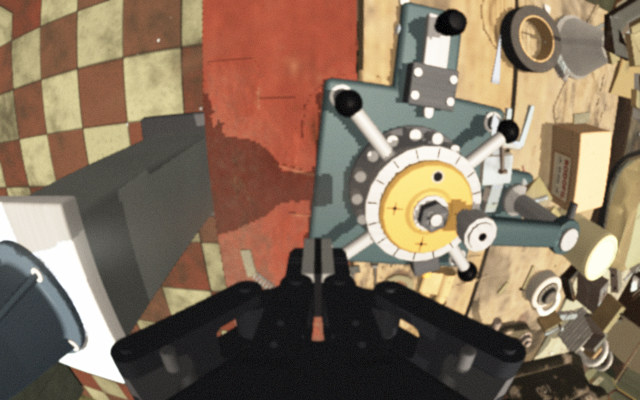

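The drilled hole is now at (438,176), pointing toward the bolt, and the knob is at (452,22), still back. The pushed spoke reads about 225°, so all four clicks are done. Now I go to the outer side of the knob.

>>> drive_tool(linear=[[0,0,0],[26,12,-1.5],[26,12,-1.5],[26,12,-1.5],[26,12,-1.5],[26,12,-1.5],[26,12,-1.5],[0,0,0]], rot=[[0.5,4,5.6],[0,0,0],[0,0,0],[0,0,0],[0,0,0],[0,0,0],[0,0,0],[0,0,0]], hand=[0,0,0,0,0,0,0,0])

```text
t: 16.98
tcp_pos: [0.5199, 0.3309, 0.1725]
tool_rot: [0.746, 0.666, -0.009, -0.006]
force: [1.1, -0.3, 0.1]
finger_gap: -0.005
```

```bash
python3 -c "
from h import *
where(); go(base(151,90),38,90)"
```

```text
t 16.98 tip z mm 99.9 r 149.5 base ang 89.8 yaw_base 89.1 F [ 1.1 -0.3  0.1]
shift now-axes [ 1.5 -0.8 61.9] target-axes [ 1.2 -2.1 61.9] rot [-1.18  0.26 -0.91]
```

>>> drive_tool(linear=[[2,-1,10],[0,0,12],[0,0,14],[0,0,12],[0,0,9],[0,0,3],[0,0,0]], rot=[[-1.2,0,0],[0,0,0],[0,0,0],[0,0,0],[0,0,0],[0,0,0],[0,0,0]], hand=[0,0,0,0,0,0,0])

```text
t: 17.57
tcp_pos: [0.5167, 0.3306, 0.1034]
tool_rot: [0.746, 0.666, -0.007, 0.001]
force: [0.4, 0.1, 0.3]
finger_gap: 0.002
```

```bash
python3 -c "
from h import *
where(); go(base(127,90),38,90)"
```

```text
t 17.57 tip z mm 30.8 r 148.4 base ang 90.7 yaw_base 89.1 F [0.4 0.1 0.3]
shift now-axes [-22.3   1.4  -7. ] target-axes [-22.2   1.2  -7.2] rot [-0.47  0.63 -0.92]
```

>>> drive_tool(linear=[[0,0,-7],[-5,0.3,0],[-5,0.3,0],[-5,0.3,0],[-5,0.3,0]], rot=[[0,0,0],[0,0,0],[0,0,0],[0,0,0],[0,0,0]], hand=[0,0,0,0,0])

```text
t: 17.98
tcp_pos: [0.5159, 0.311, 0.1124]
tool_rot: [0.746, 0.666, -0.005, -0.0]
force: [-0.8, 3.5, -2.3]
finger_gap: -0.001
```

```bash
python3 -c "
from h import *
where(); go(base(125,90),38,90)"
```

```text
t 17.98 tip z mm 39.8 r 129.1 base ang 90.2 yaw_base 89.0 F [-0.8  3.5 -2.3]
shift now-axes [-4.6  0.1  1.8] target-axes [-4.6  0.   1.8] rot [-0.39  0.38 -1.01]
```

>>> drive_tool(linear=[[-4,0,1],[-4,0,0],[-4,0,0]], rot=[[0,0,0],[0,0,0],[0,0,0]], hand=[0,0,0])

```text
t: 18.23
tcp_pos: [0.5154, 0.3076, 0.1131]
tool_rot: [0.75, 0.661, 0.006, -0.006]
force: [-0.3, 18.2, -9.5]
finger_gap: -0.0
```

```bash
python3 -c "
from h import *
where(); go(base(125,90),38,90); table()"
```

```text
t 18.23 tip z mm 40.5 r 127.4 base ang 90.1 yaw_base 88.2 F [-0.3 18.2 -9.5]
shift now-axes [-1.2  0.2  2.4] target-axes [-1.1  0.2  2.5] rot [-0.06 -1.03 -1.76]
top spoke 0.92 [291. 249.] r 62 deg -136.0
top lock_knob 0.6 [223. 221.] r 106 deg 88.7
```

>>> drive_tool(linear=[[6,0,0],[6,0,0],[5,0,-5],[0,0,-15],[0,0,-20],[0,0,-20],[0,0,-20],[0,0,-20],[0,0,0]], rot=[[0,0,0],[0,0,0],[0,0,0],[0,0,0],[0,0,0],[0,0,0],[0,0,0],[0,0,0],[0,0,0]], hand=[0,0,0,0,0,0,0,0,0])

```text
t: 19.28
tcp_pos: [0.5183, 0.3203, 0.2199]
tool_rot: [0.749, 0.662, 0.003, -0.003]
force: [1.3, 0.0, -0.2]
finger_gap: 0.0
```

```bash
python3 -c "
from h import *
where(); table(); t=cv2.imread('pics/tt.png'); w=cams.snapshot('wrist')[:,:,::-1]
cv2.imwrite('pics/c5.png',np.hstack([cv2.resize(t[120:300,180:340],(356,400),interpolation=cv2.INTER_CUBIC),w[:,150:590]]))"
```

```text
t 19.28 tip z mm 147.3 r 139.7 base ang 89.4 yaw_base 88.4 F [ 1.3  0.  -0.2]
top spoke 0.78 [292. 251.] r 68 deg -136.9
top spoke 0.46 [430. 233.] r 332 deg -87.9
top lock_knob 0.69 [219. 220.] r 115 deg 88.4
wrist lock_knob 0.81 [319. 231.] r 110 deg 91.6
```

View pics/c5.png

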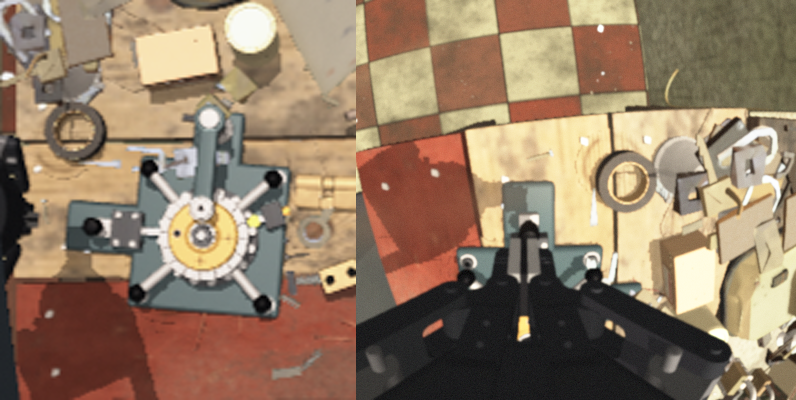

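The knob is back at its original top-view pixel, (219,220) now against (219,221) at the start. The nose runs into the pin ring, and the drilled hole points at the bolt, so I'm handing in.

```bash
python3 -c "
from h import *
order.sign_off(); where()"
```

```text
the job is handed in; nothing more can be done
the job is handed in; nothing more can be done
```

The job is done and handed in at about 19.5 s of the 67 s allowed; the hand-in gave no verdict.

- **Unlocking:** I pushed the black knob outward until it met its stop, at about 18 N. The knob then measured 125 mm from the axis.
- **Turning:** I pushed the spoke that started at 135° through four separate clicks, checking after each. It read about 155°, 178°, 201° and finally 224–226° in the top view, where 225° is the fourth click. One wrist reading gave 219°, but the hand was tilted for it. The drilled hole now points toward the bolt, a quarter turn on.
- **Locking:** I pushed the knob inward until it met its stop, again at about 18 N, then lifted clear. The knob is back within about a pixel of its starting place in the top view.
- **Last checks:** After the lift, the knob's distance from the axis read 115 mm from the top camera (114 mm at the start). The wrist camera gave 110 mm with the knob partly hidden, against about 107 mm at the start. That leaves a few millimetres of doubt in the images, so the firm stop and the match in the top view are my main evidence that the bolt is home.
- **Not touched:** The rose and the loose things looked undisturbed, but I compared them only by eye in the pictures. The first push on the spoke stalled and tilted the hand a few degrees, which I corrected. The highest force I read was about 20 N.

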